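# Pop out the vacuum sealer's drip drawer and catch it

## Task

Pop the orange drip drawer of the vacuum sealer for me to take out and wash: press the blue eject key on the sealer's steel deck all the way down with one fingertip, with your other finger waiting just in front of the drawer's raised lip, so that the springing drawer is trapped one to three centimetres out and does not shoot out of the machine. Finish while holding it like that: key still down, drawer resting still against the other finger. Nothing is to be lifted, and leave the jars and other things where they stand.

Things in the scene. Friction and masses are not known exactly. Their poses are not given: they have to be found in the camera images.
- sealer: Black countertop vacuum sealer, fixed, 170 mm deep (x), 370 wide (y), 85 high; origin at the centre of its underside on the counter; its -x axis points out of its front, towards the robot, and the drip drawer leaves that way. The front half (x -85 to -5 mm) is a flat steel deck 42 mm above the counter; behind it the lid rises to 68, then 85 mm.
- key_top (a point): Centre of the top of the blue eject key, 26 mm (sealer x) by 44 mm (sealer y). The top is 53 mm above the counter when up, 44 mm when fully down (2 mm above the deck). The key lies in line with the middle of the drawer, its centre 46 mm behind the front face of the shut drawer's lip.
- eject_key (a joint): Travel of the eject key in m: 0 up, 0.009 fully down; its spring takes 2.5 N at the start and 5 N fully down (plus a little rubbing of the catch). The catch lets the drawer go at about 0.0055.
- drawer_lip (a point): Middle of the upper edge of the front face of the drawer's raised lip. The lip is an upright orange plate 8 mm thick, 108 mm wide, from 12 to 64 mm above the counter, so it stands 22 mm above the steel deck. The space in front of it is free down to the counter for at least 60 mm.
- drawer_home (a point): The place of drawer_lip when the drawer is shut (a point of the sealer, same axes as the sealer). The distance from it to drawer_lip along the sealer's -x axis is how far the drawer has come out.
- spice_jar: Bystander, not to be disturbed: amber glass spice jar with steel cap, 46 mm in diameter, 95 mm high; origin at the centre of its underside.
- tin: Bystander, not to be disturbed: red-labelled food tin, 66 mm in diameter, 80 mm high; origin at the centre of its underside.
- measuring_cup: Bystander, not to be disturbed: copper-coloured open measuring cup, 70 mm in diameter at the rim, 45 mm high; origin at the centre of its underside.
- canister: Bystander, not to be disturbed: black canister with wooden lid, 90 mm in diameter, 130 mm high; origin at the centre of its underside.
- storage_jar: Bystander, not to be disturbed: clear storage jar with wooden lid, 76 mm in diameter, 110 mm high; origin at the centre of its underside.
- timer: Bystander, not to be disturbed: round white kitchen timer, 52 mm in diameter, 25 mm high, standing on the steel deck of the sealer, well to the right of the key (seen from the drawer's side); origin at the centre of its underside.
- drip_drawer: The orange drip drawer, a loose tray of about 0.2 kg in slick runners; origin at the centre of its underside, 72.5 mm behind the lip's front face; axes as the sealer's. Once the catch lets go, a spring pushes it straight out in a fraction of a second, with 4.5 N at first and 2 N at the end of its 36 mm stroke; unhindered it then runs on out of the machine.
Not all that is in view belongs to the job. What is shaped like the drip_drawer but purple or yellow is not meant.

How it is judged:
By the outcome, as a careful person would: the job done as asked, in the order asked, and still so for the second after the job is handed in, while the arm keeps its last pose, push and grip.
It also fails if it takes over 29 s, if anything falls off the work surface, if the arm or the gripper's body presses on something with over 40 N, if the wrist force passes 120 N, or if a joint passes its speed limit or range.

## Robot

A 6-joint arm with a two-finger parallel gripper is mounted at the origin on the work surface. World frame = base frame: x ahead of the robot, y to its left, z up, the work surface at z = 0. Lengths are in m, angles in rad, forces in N, time in s.
With the tool pointing down it reaches from about 0.3 to 0.95 m from the base axis. Payload 3.1 kg.
Tool frame: the origin (TCP) lies on the front face of the gripper's body, between the roots of the fingers; the fingertips stand 73 mm ahead of it and the grasp point (between the pads) lies 54 mm ahead of it (finger_overhang is the z of the fingertips in the tool frame, in m); z points along the fingers, y is the line along which they close (so a half turn about z gives the same grasp; the last joint's range is limited). The gripper opens to 85 mm and grips with 20 to 120 N. Pads are 22 mm wide; open, the fingers measure 114 mm over their backs; the gripper's body (76 mm by 85 mm) begins 54 mm behind the grasp point. The pads swing forward as they close: fully open they stand 13 mm farther back than shut.
Start: joints at [-1.322, 0.308, 1.634, -0, 1.2, -0.07], TCP at [0.196, -0.594, 0.304] pointing down, gripper open.
Joint ranges: [-3.06, 3.06], [-0.79, 1.96], [0.05, 2.63], [-1.19, 4.34], [0.05, 2.64], [-2.94, 2.94]. Speed limits (rad/s): [2.79, 2.79, 3.14, 3.14, 3.14, 3.14].

## Interface

Orientations are given as [roll, pitch, yaw] about the fixed x, y, z axes, in that order (R = Rz(yaw) Ry(pitch) Rx(roll)).
In Python, from rig import state, camera, calibration, finish_job, finger_overhang gives the robot as it stands.
- The arm moves only by the shell command python3 -m jog 'ROWS'. ROWS is JSON, a list that holds one entry, the list of rows, each a list of 7 numbers: the shift along the world's x, y, z in m, then the turn, a rotation vector about the world's x, y, z in rad, then the finger opening in m, from 0 to 0.0854. A call has 1 to 8 rows; each row shifts and turns the commanded pose from where the row before left it; what a row does not reach is not made up. A row lasts 1/8 s, in which the tool goes at most 62.5 mm and 10.7 degrees, less where a joint would pass 70% of its speed; a pose out of reach is approached as far as the arm can. A call with a gripper value outside its range is refused whole. The fingers move at their own pace and stop on an object; the grip force is fixed at half the most. Time passes only in rows, so rows that do not move let the fingers close. It gives the time, the measured TCP pose, the force, the opening and the grip force at its end, in the units of the state.
- state(): the state, without advancing time (a new reading comes with each control period).
- camera(name): name is "side" or "top" or "wrist"; returns the picture (420x560x3 uint8, red, green, blue); there is no depth.
- calibration(name): a dict with "fx", "fy", "cx", "cy" (pixels), "position" and "attitude" of the camera in the world. Camera axes: x right, y up, looking along -z (the intrinsics and any distortion apply to the point x, -y, -z); pixel columns grow to the right and rows downward; lengths in m; the calibration is good to about 2 mm. A picture is of the moment at which its call begins: read the wrist's pose just before it. calibration takes no time and is no camera call; for the wrist camera it gives the pose at the moment of the call.
- finish_job(): hands the job in; it is judged then, once.
The state is a dict: "clock": time; "q": joint angles; "joint_velocities": joint speeds; "effort": joint torques, N m; "position": TCP position; "tool_rot": TCP orientation; "force": force on the tool from outside, world axes, zero at the start; "moment": the same for the moment, N m; "finger_gap": opening from 0.0 (shut) to 1.0 (fully open); "grasp_force": force on a finger pad.
Only numpy, scipy, OpenCV 4.12 (cv2) and the standard library are available. Lean on these libraries where they do the work, as an engineer would, in place of code of your own. Each camera call takes 0.05 s, during which the arm holds its last target. There are 200 camera calls.

## Working session

There is one attempt and no reset: what is moved stays moved. The work goes in short steps, Python scripts to look and compute and a shell command to move; the robot and the scene stay as the last step left them, time stands still between calls to the robot, and variables do not carry over. Pictures are saved under pics/ and viewed, at most 10 in all, crops included, and the job is handed in when it is done.

```bash
mkdir -p pics; ls; python3 - <<'E'
from rig import state,camera,calibration,finger_overhang
import cv2
s=state();print(s,finger_overhang)
for n in("side","top"):
    c=calibration(n);print(n,c)
    cv2.imwrite(f"pics/{n}0.png",camera(n)[:,:,::-1])
E
```

```text
pics
{'clock': 0.0, 'q': array([-1.32168384e+00,  3.08992620e-01,  1.63519105e+00, -5.41365032e-06,
        1.19969224e+00, -6.96550757e-02]), 'joint_velocities': array([-0.0003795 ,  0.00081927, -0.00029855,  0.00201257,  0.00110673,
       -0.00112661]), 'effort': array([-5.30162265e-05, -4.15255022e+01, -2.76667553e+01, -2.61616906e-04,
        1.01786602e-02, -1.66335127e-05]), 'position': array([ 0.19571055, -0.59287817,  0.30265245]), 'tool_rot': array([-3.13931459e+00, -1.53883067e-04,  3.18769352e-01]), 'force': array([-0.38542986, -0.204625  ,  0.58431451]), 'moment': array([-0.0199076 ,  0.02520468, -0.02114085]), 'grasp_force': 0.0, 'finger_gap': 1.0022766062878516} 0.0726
side {'fx': 404.77639579259056, 'fy': 404.77639579259056, 'cx': 284.92405232219613, 'cy': 210.8129836836527, 'position': array([-0.06224039,  0.78058258,  0.78063913]), 'attitude': array([ 0.89692071, -0.00867603, -2.45391388])}
top {'fx': 386.51618088553545, 'fy': 386.51618088553545, 'cx': 284.4841949787267, 'cy': 212.25865946752342, 'position': array([0.26920494, 0.08428919, 1.08458609]), 'attitude': array([ 0.22568504, -0.00203497, -1.55300964])}
```

View pics/top0.png

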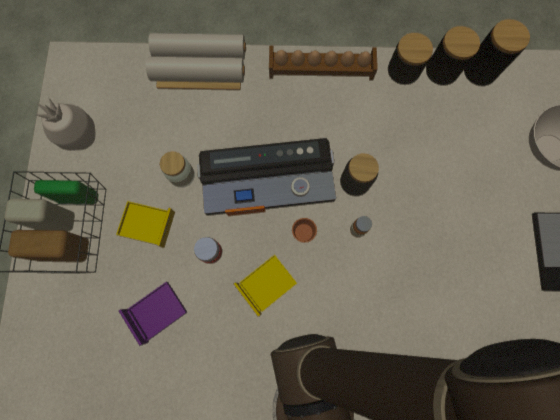

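View pics/side0.png

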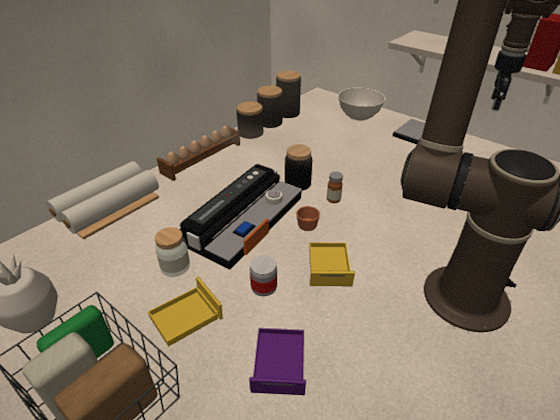

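The top view shows the sealer at about (268,175), its blue key at (244,196), the orange lip at (245,210), the timer at (300,186), the tin at (207,250) and the cup at (304,230).
There are four drawer-shaped candidates: orange at (245,210), yellow at (145,223), yellow at (267,285) and purple at (153,312). Only the orange one fits, because it sits in the sealer in line with the blue key. I'll confirm it in a crop and measure.

```bash
cat > h.py <<'E'
import numpy as np,cv2
from scipy.spatial.transform import Rotation as R
from rig import state,camera,calibration
def ray(c,uv):
    A=R.from_euler('xyz',c['attitude']).as_matrix()
    d=np.array([(uv[0]-c['cx'])/c['fx'],-(uv[1]-c['cy'])/c['fy'],-1])
    return np.array(c['position']),A@d
def onz(c,uv,z):
    p,d=ray(c,uv);return p+d*(z-p[2])/d[2]
def blob(im,lo,hi,box):
    h=cv2.cvtColor(im,cv2.COLOR_RGB2HSV);m=cv2.inRange(h,lo,hi)
    k=np.zeros_like(m);x0,y0,x1,y1=box;k[y0:y1,x0:x1]=m[y0:y1,x0:x1];return k
BL=((100,150,60),(125,255,255));OR=((3,140,70),(15,255,255))
E
python3 - <<'E'
from h import *
im=camera("top");c=calibration("top");im2=camera("side");c2=calibration("side")
mb=blob(im,*BL,(225,180,262,210));mo=blob(im,*OR,(215,195,275,225))
for n,m in(("key",mb),("lip",mo)):
    r=cv2.minAreaRect(cv2.findNonZero(m));print(n,m.sum()//255,cv2.boxPoints(r).round(1).tolist())
    ys,xs=np.nonzero(m);print(xs.mean(),ys.mean())
ys,xs=np.nonzero(mb);print("key",onz(c,(xs.mean(),ys.mean()),.053))
# lip line direction: top row of orange per column
ys,xs=np.nonzero(mo);cols=np.unique(xs);t=np.array([[u,ys[xs==u].min()] for u in cols[2:-2]])
P=np.array([onz(c,p,.064) for p in t]);f=np.polyfit(P[:,1],P[:,0],1);print("lip back edge",P[[0,-1]],"yaw",-np.arctan(f[0]))
mb2=blob(im2,*BL,(225,215,262,245));ys,xs=np.nonzero(mb2);print("side key",onz(c2,(xs.mean(),ys.mean()),.053),len(xs))
mo2=blob(im2,*OR,(235,210,280,265));print("side lip",cv2.boxPoints(cv2.minAreaRect(cv2.findNonZero(mo2))).tolist())
# steel deck/sealer corners from top
for uv in((200,152),(330,141),(205,213),(335,203)):print(uv,onz(c,uv,.042 if uv[1]>180 else .085))
a=cv2.resize(im[140:260,180:350],None,fx=4.6,fy=4.6,interpolation=cv2.INTER_CUBIC);cv2.imwrite("pics/crop.png",a[:,:,::-1])
for n,uv,z in(("tin",(207,245),.08),("cup",(304,230),.045),("canister",(363,168),.13),("spice",(363,224),.095),("jar",(173,163),.11)):print(n,onz(c,uv,z))
E
```

```text
key 136 [[236.0, 190.0], [251.0, 190.0], [251.0, 199.0], [236.0, 199.0]]
243.5735294117647 194.81617647058823
lip 130 [[224.6999969482422, 209.6999969482422], [263.79998779296875, 205.39999389648438], [264.3999938964844, 210.8000030517578], [225.39999389648438, 215.1999969482422]]
245.2076923076923 209.15384615384616
key [0.55348909 0.2004414  0.053     ]
lip back edge [[0.50696646 0.24236231 0.064     ]
 [0.51986937 0.14781438 0.064     ]] yaw 0.13468363322446522
side key [0.55163489 0.20289202 0.053     ] 113
side lip [[237.00003051757812, 246.00006103515625], [265.5000305175781, 217.50006103515625], [274.0000305175781, 226.00006103515625], [245.50003051757812, 254.50006103515625]]
(200, 152) [0.66450048 0.32170926 0.085     ]
(330, 141) [ 0.70360383 -0.03618198  0.085     ]
(205, 213) [0.50246461 0.30613965 0.042     ]
(335, 203) [ 0.53758529 -0.05369958  0.042     ]
tin [0.40833219 0.28735454 0.08      ]
cup [0.45915678 0.03224367 0.045     ]
canister [ 0.61031441 -0.1160372   0.13      ]
spice [ 0.4687161  -0.11911898  0.095     ]
jar [0.62213479 0.38555849 0.11      ]
```

View pics/crop.png

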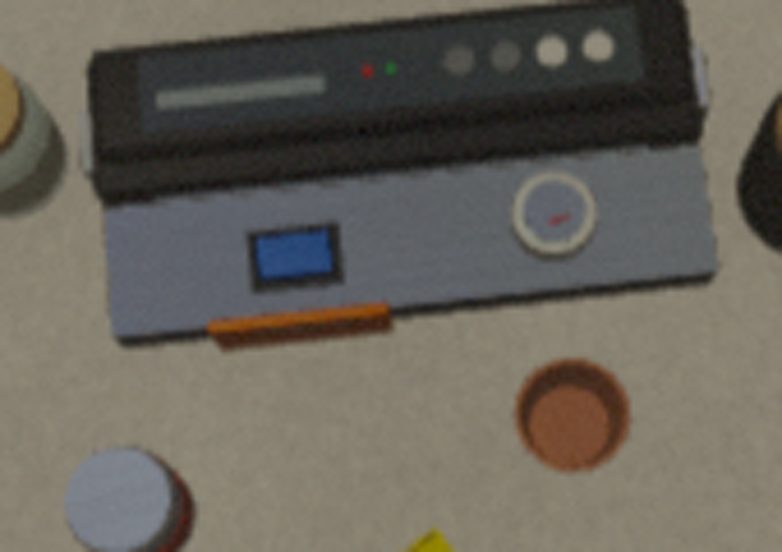

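The crop confirms it: the orange lip at crop (300,320) sits in the sealer's front, right in line with the blue key at (295,255). The sealer yaw is about 0.10 and the key is at about (0.5525, 0.2015). I'm moving above it now.

```bash
python3 -m jog '[[[0.02,0.0494,-0.003,0,0,0.0845,0.06],[0.02,0.0494,-0.003,0,0,0.0845,0.06],[0.02,0.0494,-0.003,0,0,0.0845,0.06],[0.02,0.0494,-0.003,0,0,0.0845,0.06],[0.02,0.0494,-0.003,0,0,0.0845,0.06],[0.02,0.0494,-0.003,0,0,0.0845,0.06],[0.02,0.0494,-0.003,0,0,0.0845,0.06],[0.02,0.0494,-0.003,0,0,0.0845,0.06]]]' && python3 -m jog '[[[0.02,0.0494,-0.003,0,0,0.0845,0.06],[0.02,0.0494,-0.003,0,0,0.0845,0.06],[0.02,0.0494,-0.003,0,0,0.0845,0.06],[0.02,0.0494,-0.003,0,0,0.0845,0.06],[0.02,0.0494,-0.003,0,0,0.0845,0.06],[0.02,0.0494,-0.003,0,0,0.0845,0.06],[0.02,0.0494,-0.003,0,0,0.0845,0.06],[0.02,0.0494,-0.003,0,0,0.0845,0.06]]]' && python3 -m jog '[[[0,0,0,0,0,0,0.06],[0,0,0,0,0,0,0.06]]]'
python3 - <<'E'
from h import *
s=state();print(s['clock'],s['position'],s['tool_rot'],s['q'],s['finger_gap'])
c=calibration("wrist");im=camera("wrist");print(c)
cv2.imwrite("pics/w1.png",im[:,:,::-1])
E
```

```text
clock: 1.2
position: [0.3562, -0.1967, 0.2799]
tool_rot: [3.141, -0.0, 0.997]
force: [0.5, -0.7, -1.0]
finger_gap: 0.702
grasp_force: 0.0
clock: 2.2
position: [0.5162, 0.1986, 0.2557]
tool_rot: [3.141, 0.0, 1.674]
force: [0.9, -0.6, 0.3]
finger_gap: 0.704
grasp_force: 0.0
clock: 2.45
position: [0.5152, 0.1965, 0.2553]
tool_rot: [-3.14, 0.001, 1.671]
force: [0.3, 0.2, -0.7]
finger_gap: 0.705
grasp_force: 0.0
2.45 [0.51521186 0.19653645 0.25531746] [-3.13988328e+00  9.00557316e-04  1.67106566e+00] [ 2.85713675e-01  2.21137727e-01  1.84968873e+00 -6.48795689e-04
  1.07261240e+00  1.85755655e-01] 0.7045116540496481
{'fx': 326.56378685202606, 'fy': 326.56378685202606, 'cx': 279.52363747241293, 'cy': 204.85622211234804, 'position': array([0.50793736, 0.28121879, 0.3253849 ]), 'attitude': array([-0.33610199,  0.00207131,  0.09914962])}
```

View pics/w1.png

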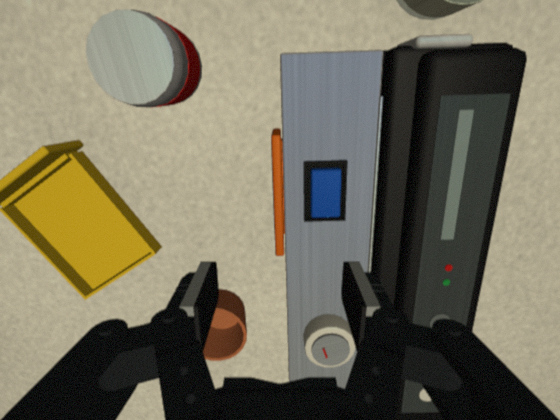

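The wrist view shows the blue key at (327,192), the orange lip at (279,192) and the tin clear at (135,58). The fingertips are at about (205,265) and (358,265). I'll measure from this nearer view.

```bash
python3 - <<'E'
from h import *
im=cv2.imread("pics/w1.png")[:,:,::-1].copy();c=calibration("wrist");s=state();p=s['position']
mb=blob(im,*BL,(290,150,360,230));mo=blob(im,*OR,(265,120,300,265))
def rect(m):
    r=cv2.minAreaRect(cv2.findNonZero(m));return cv2.boxPoints(r)
kb=rect(mb);print(kb.tolist());K=np.array([onz(c,q,.053) for q in kb]);print("key corners",K.round(4).tolist());k=K.mean(0)
ys,xs=np.nonzero(mo);rows=np.unique(ys)[4:-4]
for nm,fn in(("front",np.min),("back",np.max)):
    P=np.array([onz(c,(fn(xs[ys==v])+(0 if nm=="front" else 1),v),.064) for v in rows]);f=np.polyfit(P[:,1],P[:,0],1)
    print(nm,"mid",P.mean(0),"yaw",-np.arctan(f[0]))
u=np.array([np.cos(.1),np.sin(.1)]);w=np.array([-u[1],u[0]])
print("key",k,"rel TCP along u,w",(k[:2]-p[:2])@u,(k[:2]-p[:2])@w)
for uv in((187,318),(215,264),(345,264),(375,318)):
    q=onz(c,uv,p[2]-.070);print(uv,(q[:2]-p[:2])@u,(q[:2]-p[:2])@w)
cv2.imwrite("pics/w1c.png",cv2.resize(im[220:380,130:430],None,fx=2.6,fy=2.6)[:,:,::-1])
E
```

```text
[[311.0, 168.0], [341.0, 168.0], [341.0, 217.0], [311.0, 217.0]]
key corners [[0.5402, 0.2216, 0.053], [0.5655, 0.2241, 0.053], [0.5727, 0.1799, 0.053], [0.546, 0.1772, 0.053]]
front mid [0.5105886  0.19951013 0.064     ] yaw 0.12812410474168628
back mid [0.51872747 0.20031621 0.064     ] yaw 0.12165898938868049
key [0.5560908  0.20069547 0.053     ] rel TCP along u,w 0.04118491973745797 0.0005898404955877464
(187, 318) -0.04703080404672299 -0.025855990309076978
(215, 264) -0.030428685799604924 0.005707412866315258
(345, 264) 0.03261560779054227 0.00565676732771234
(375, 318) 0.05012926599289893 -0.025893726468054375
```

View pics/w1c.png

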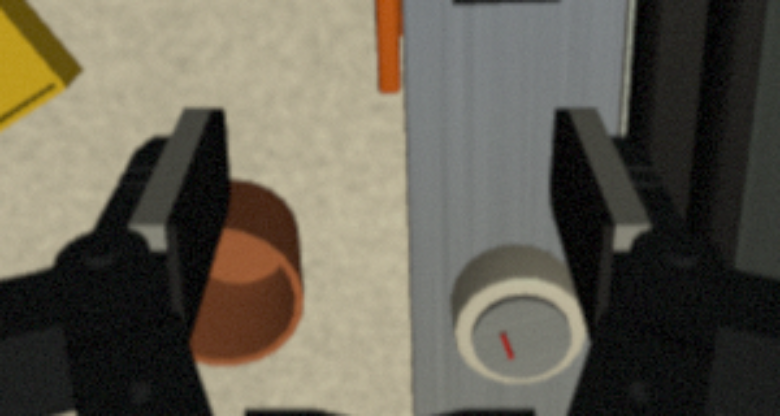

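Both views agree: the key is at about (0.555, 0.201), the lip front at about x 0.510 and the yaw about 0.12. The crop shows both pad tips, with plates about 7 mm thick. I'm aligning and coming down to just above the key.

```bash
python3 -m jog '[[[0.005,0.0005,-0.03,0,0,0.015,0.06],[0,0,-0.03,0,0,0,0.06],[0,0,-0.03,0,0,0,0.06],[0,0,-0.025,0,0,0,0.06],[0,0,0,0,0,0,0.06],[0,0,0,0,0,0,0.06]]]'
python3 - <<'E'
from h import *
s=state();print(s['clock'],s['position'],s['tool_rot'],s['force'])
im=camera("wrist");im2=camera("side")
a=im[100:420,130:430];b=cv2.resize(im2[180:280,190:300],None,fx=3.2,fy=3.2)
cv2.imwrite("pics/w2.png",np.hstack([a,b])[:,:,::-1])
E
```

```text
clock: 3.25
position: [0.5214, 0.1967, 0.1419]
tool_rot: [3.14, -0.0, 1.684]
force: [0.5, -0.3, 0.0]
finger_gap: 0.705
grasp_force: 0.0
3.25 [0.52142372 0.19666766 0.14194427] [ 3.14023456e+00 -1.18161690e-04  1.68444300e+00] [ 0.54165971 -0.26036232  0.04688985]
```

View pics/w2.png

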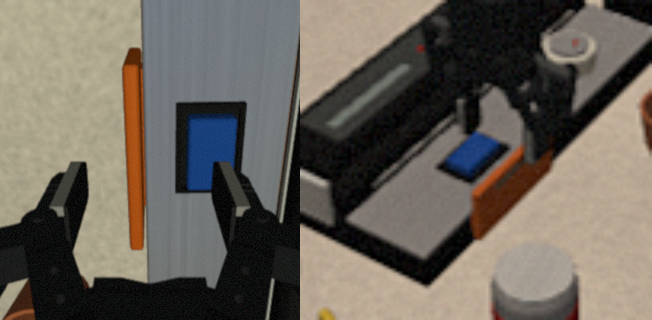

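The picture shows the left finger standing in front of the lip and the right fingertip over the middle of the blue key. I'll press down now, watching the force.

```bash
python3 -m jog '[[[0,0,-0.012,0,0,0,0.06],[0,0,0,0,0,0,0.06]]]';python3 -m jog '[[[0,0,-0.004,0,0,0,0.06],[0,0,0,0,0,0,0.06]]]';python3 -m jog '[[[0,0,-0.003,0,0,0,0.06],[0,0,0,0,0,0,0.06]]]'
```

```text
clock: 3.6
position: [0.5201, 0.1972, 0.1281]
tool_rot: [-3.14, 0.0, 1.686]
force: [-0.6, -0.9, -0.2]
finger_gap: 0.7
grasp_force: 0.0
clock: 3.85
position: [0.5206, 0.1974, 0.1245]
tool_rot: [-3.141, 0.0, 1.686]
force: [-0.3, 0.2, 0.7]
finger_gap: 0.704
grasp_force: 0.0
clock: 4.1
position: [0.5207, 0.1974, 0.1216]
tool_rot: [-3.141, 0.0, 1.686]
force: [0.0, 0.5, 0.6]
finger_gap: 0.701
grasp_force: 0.0
```

```bash
python3 -m jog '[[[0,0,-0.003,0,0,0,0.06],[0,0,0,0,0,0,0.06]]]';python3 -m jog '[[[0,0,-0.003,0,0,0,0.06],[0,0,0,0,0,0,0.06]]]'; python3 - <<'E'
from h import *
im=camera("wrist");im2=camera("side")
a=im[100:420,130:430];b=cv2.resize(im2[180:280,190:300],None,fx=3.2,fy=3.2)
cv2.imwrite("pics/w3.png",np.hstack([a,b])[:,:,::-1])
E
```

```text
clock: 4.35
position: [0.5211, 0.1975, 0.119]
tool_rot: [3.141, -0.0, 1.686]
force: [-0.9, 0.1, 1.3]
finger_gap: 0.703
grasp_force: 0.8
clock: 4.6
position: [0.5211, 0.1975, 0.116]
tool_rot: [3.141, -0.0, 1.686]
force: [-1.1, 0.7, 3.6]
finger_gap: 0.709
grasp_force: 1.3
```

View pics/w3.png

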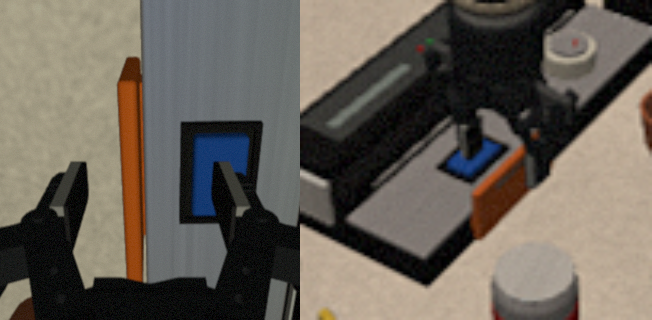

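The tip is on the key, which has started to go down (3.6 N). The other finger stands clear in front of the lip, so I'll press on to the stop.

```bash
python3 -m jog '[[[0,0,-0.003,0,0,0,0.06],[0,0,0,0,0,0,0.06],[0,0,0,0,0,0,0.06]]]';python3 -m jog '[[[0,0,-0.002,0,0,0,0.06],[0,0,0,0,0,0,0.06]]]';python3 -m jog '[[[0,0,-0.001,0,0,0,0.06],[0,0,0,0,0,0,0.06]]]'
```

```text
clock: 5.08
position: [0.5205, 0.1974, 0.1128]
tool_rot: [-3.141, 0.0, 1.686]
force: [-2.2, 1.0, 4.8]
finger_gap: 0.705
grasp_force: 4.1
clock: 5.32
position: [0.5206, 0.1974, 0.1114]
tool_rot: [-3.141, 0.0, 1.686]
force: [-3.5, 0.1, 8.4]
finger_gap: 0.704
grasp_force: 6.4
clock: 5.58
position: [0.5206, 0.1974, 0.1113]
tool_rot: [-3.14, 0.0, 1.686]
force: [-6.4, -0.2, 14.1]
finger_gap: 0.706
grasp_force: 8.9
```

```bash
python3 -m jog '[[[0,0,-0.0005,0,0,0,0.06],[0,0,0,0,0,0,0.06],[0,0,0,0,0,0,0.06],[0,0,0,0,0,0,0.06]]]'; python3 - <<'E'
from h import *
im=camera("wrist");c=calibration("wrist");im2=camera("side")
mo=blob(im,*OR,(180,120,290,400));ys,xs=np.nonzero(mo)
h=cv2.cvtColor(im,cv2.COLOR_RGB2HSV)
u=np.array([np.cos(.115),np.sin(.115)])
for v in(200,215,230,245):
    x=xs[ys==v]
    if len(x):
        P=onz(c,(x.min(),v),.064);Q=onz(c,(x.max()+1,v),.064);print(v,x.min(),x.max(),"front",((P[:2]-[.5095,.1965])@u).round(4),"back-edge",((Q[:2]-[.5095,.1965])@u).round(4))
a=im[100:420,130:430];b=cv2.resize(im2[180:280,190:300],None,fx=3.2,fy=3.2)
cv2.imwrite("pics/w4.png",np.hstack([a,b])[:,:,::-1])
E
```

```text
clock: 6.08
position: [0.5206, 0.1974, 0.1113]
tool_rot: [-3.14, 0.0, 1.686]
force: [-6.7, -1.5, 16.5]
finger_gap: 0.703
grasp_force: 9.7
200 201 273 front -0.0176 back-edge 0.01
215 202 273 front -0.0177 back-edge 0.01
230 204 273 front -0.0174 back-edge 0.0099
245 206 274 front -0.0172 back-edge 0.0103
```

View pics/w4.png

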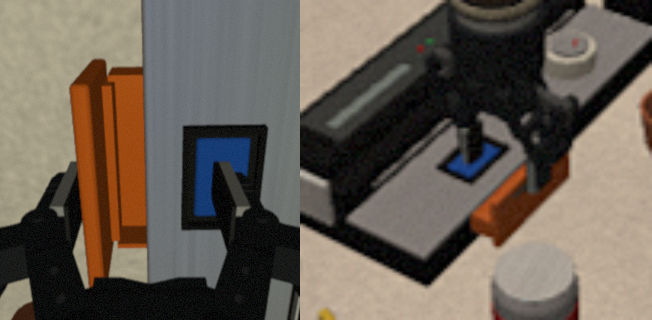

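The drawer came out about 17.5 mm and its lip rests against the front finger. The key is on its stop: z stayed at 0.1113 while the force rose to 16.5 N. I'm handing it in.

```bash
python3 -c "
from rig import finish_job;print(finish_job())"
```

```text
the job is handed in; nothing more can be done
None
```

The eject key is held fully down, and the orange drawer is trapped about 17.5 mm out, resting against the other finger; I lifted nothing and moved none of the jars or other things, and the job was handed in at about 6 s on the robot's clock.

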